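# Sort the joinery fittings and zero the fittings counter

### The job

Put the leftover fittings back in the counter's two bins, each with its own kind as the sample fixed on the bin's ledge shows: the two flat wooden tenons in one, the hex bolt in the other. Then take the steel pin punch from the tool rack, reach its pin through the round hole in the top of the counter and press the recessed zero button fully down, and finish like that, still gripping the punch and holding the button down. Leave everything else on the bench where it is.

Things in the scene. Friction and masses are not known exactly. Their poses are not given: they have to be found in the camera images.
- tenon1: Loose tenon of pale wood, a flat rounded block 64 mm long (its x), 28 mm wide (its y), 14 mm thick, lying flat on the bench. Origin: centre of its underside.
- tenon2: Loose tenon of pale wood, a flat rounded block 64 mm long (its x), 28 mm wide (its y), 14 mm thick, lying flat on the bench. Origin: centre of its underside. Same as the other.
- bolt: Steel hex bolt with a nut on its end, lying on the bench: 81 mm long (its x), head (at -x) and nut (at +x) 19 mm across flats, round shank 12 mm in diameter and 54 mm long between them, its axis 9.5 mm above the underside. Origin: on the bench under the shank, 2.5 mm towards the nut from the middle of the clear shank; the thread ends 7 mm beyond the nut.
- tenon_bin: Tenon bin: open steel bin fixed to the bench, 130 mm (its x) by 150 mm (its y) outside, 45 mm high, walls and floor 4 mm. Origin: centre of its underside. Along its +x rim (away from the robot) runs a 42 mm wide ledge at rim height (45 mm), on which one sample of its kind is fixed, rising to 59 mm above the bench. The two bins and the counter may stand in any order.
- bolt_bin: Bolt bin: open steel bin fixed to the bench, 130 mm (its x) by 150 mm (its y) outside, 45 mm high, walls and floor 4 mm. Origin: centre of its underside. Along its +x rim (away from the robot) runs a 42 mm wide ledge at rim height (45 mm), on which one sample of its kind is fixed, rising to 64 mm above the bench. The two bins and the counter may stand in any order.
- counter: Grey fittings counter fixed to the bench, 130 mm (its x) by 140 mm (its y); flat deck 60 mm above the bench, raised display head along its +x side (from 20 mm to 65 mm in x) 90 mm high; two small 4 mm high keys on the deck 50 mm either side of the hole. Origin: centre of its underside.
- aperture (a point): Centre of the mouth of the only hole in the counter's deck, flush with the deck: round, vertical, 16 mm in diameter, walls plain down to the button. Its place on the counter is 25 mm towards -x from the counter's centre.
- button_top (a point): Centre of the top of the zero button in the hole: a 12 mm white disc, 18 mm below the deck when up; it moves down when pressed.
- zero_button (a joint): Travel of the zero button in m: 0 up, 0.006 fully down. Spring: 1.25 N to start, 5 N when fully down; it springs back when let go.
- rack: Dark wooden tool rack fixed to the bench, 60 mm (its x) by 170 mm (its y), 55 mm high, with a vertical 9 mm hole, 50 mm deep, 45 mm either side of its centre along y. Origin: centre of its underside. The punch stands in one hole, the bradawl in the other; which is in which varies.
- punch: Straight steel pin punch standing upright, pin down, in the rack: round handle 15 mm in diameter and 71 mm long above a pin 6 mm in diameter and 45 mm long. The flat shoulder between them rests on the rack's top. Origin: centre of the pin's end; z runs up along the tool. 116 mm long in all, top 126 mm above the bench.
- punch_tip (a point): Centre of the working end of the punch's pin (same as its origin).
- punch_grip (a point): On the punch's axis, mid-handle: 80 mm above the tip, 35 mm above the shoulder, 36 mm below the top; a good place to grip.
- sanding_block: Bystander: cork sanding block, 34 x 42 x 23 mm, low on the bench.
- pencil: Bystander: flat carpenter's pencil, 180 x 15 x 8 mm.
- glue: Bystander: white glue bottle, 60 mm diameter, 160 mm tall, upright.
- square: Bystander: try square lying flat, dark wooden stock 100 mm long, steel blade 150 mm, 18 mm high.
- offcut: Bystander: wooden offcut, 90 x 60 x 32 mm.
- tape: Bystander: tape measure, 60 x 38 x 60 mm.
- bradawl: Bystander: bradawl with bulbous 32 mm wide wooden handle, upright in the rack's other hole, its top 114 mm above the bench. Not the tool to use.
Things that resemble listed ones, but are neither listed nor needed, are in the scene too. What is shaped like the tenon2 but pink is not meant. Leave any red look-alike of the bolt alone.

How it is judged:
By the outcome, as a careful person would: the job done as asked, in the order asked, and still so for the second after the job is handed in, while the arm keeps its last pose, push and grip.
It also fails if it takes over 72 s, if anything falls off the work surface, if the arm or the gripper's body presses on something with over 40 N, if the wrist force passes 120 N, or if a joint passes its speed limit or range.

### The arm

A 6-joint arm with a two-finger parallel gripper is mounted at the origin on the work surface. World frame = base frame: x ahead of the robot, y to its left, z up, the work surface at z = 0. Lengths are in m, angles in rad, forces in N, time in s.
With the tool pointing down it reaches from about 0.375 to 0.9 m from the base axis. Payload 3.1 kg.
Tool frame: the origin (TCP) lies at the very end of the fingers, on their centre line; the grasp point (between the pads) lies 19 mm behind it; z points along the fingers, y is the direction in which the jaws open and shut (so a half turn about z gives the same grasp; the last joint's range is limited). The gripper opens to 87 mm and grips with 3 to 60 N. Pads are 19 mm wide; open, the fingers measure 117 mm over their backs; the gripper's body (75 mm by 190 mm) begins 51 mm behind the grasp point.
Start: joints at [0.939, 0.527, 1.433, -0, 1.181, -0.178], TCP at [0.274, 0.562, 0.223] pointing down, gripper open.
Joint ranges: [-3.08, 3.08], [-0.75, 2.2], [0.22, 2.44], [-1.43, 4.57], [0, 2.65], [-2.85, 2.85]. Speed limits (rad/s): [2.79, 2.79, 3.14, 3.14, 3.14, 3.14].

### API

Orientations are given as a unit quaternion [x, y, z, w].
In Python, from rig import robot, optics gives the robot as it stands.
- The arm moves only by the shell command python3 -m inch 'ROWS' [FORCE]. ROWS is JSON, a list of rows, each an object of numbers: "ax", "ay", "az": the turn, a rotation vector about the tool's x, y, z in rad; "dx", "dy", "dz": the shift along the tool's x, y, z in mm; "gripper": the opening in per cent of the stroke, from 0 (shut) to 100 (fully open). In form: [{"ax": .., "ay": .., "az": .., "dx": .., "dy": .., "dz": .., "gripper": ..}, ...]. A call has 1 to 8 rows; each row shifts and turns the commanded pose from where the row before left it, along the tool's axes as they then stand; what a row does not reach is not made up. A row lasts 1/10 s, in which the tool goes at most 50 mm and 8.59 degrees, less where a joint would pass 70% of its speed; a pose out of reach is approached as far as the arm can. A call with a gripper value outside its range is refused whole. The fingers move at their own pace and stop on an object; FORCE is the grip in N (left out, the last holds). Time passes only in rows, so rows that do not move let the fingers close. It gives the time, the measured TCP pose, the force and the opening at its end, in the units of the state.
- robot.get_obs(): the state, without advancing time (a new reading comes with each control period).
- optics.camera(name): name is "scene" or "top" or "wrist"; returns a dict with "img" (400x640x3 uint8, red, green, blue), "depth" (400x640 float32, m along the optical axis (not along the pixel's ray), 0 where there is no reading), "camera_matrix" (3x3 intrinsics, pixels), "position" and "attitude" of the camera in the world. Camera axes: x right, y up, looking along -z (the intrinsics and any distortion apply to the point x, -y, -z); pixel columns grow to the right and rows downward; lengths in m; the calibration is good to about 2 mm. The wrist camera is an equidistant fisheye: a pixel r from the principal point sees the ray r / f radians off the axis. A picture is of the moment at which its call begins.
- robot.hand_in(): hands the job in, once; it reports no verdict.
The state is a dict: "time": time; "q": joint angles; "joint_velocities": joint speeds; "joint_torque": joint torques, N m; "position": TCP position; "tool_rot": TCP orientation; "ft_force": force on the tool from outside, world axes, zero at the start; "moment": the same for the moment, N m; "grip_width": finger opening in m.
Only numpy, scipy, OpenCV 4.12 (cv2) and the standard library are available. Lean on these libraries where they do the work, as an engineer would, in place of code of your own. Each camera call takes 0.05 s, during which the arm holds its last target.

## Working session

There is one attempt and no reset: what is moved stays moved. The work goes in short steps, Python scripts to look and compute and a shell command to move; the robot and the scene stay as the last step left them, time stands still between calls to the robot, and variables do not carry over. Pictures are saved under pics/ and viewed, and the job is handed in when it is done.

```bash
ls; mkdir -p pics; cat > h.py <<'E'
import numpy as np, cv2
from scipy.spatial.transform import Rotation as R
from rig import robot, optics
def snap(name,fn):
    c=optics.camera(name); cv2.imwrite('pics/'+fn+'.png',c['img'][:,:,::-1])
    np.savez('pics/'+fn+'.npz',**c); return c
def load(fn): return np.load('pics/'+fn+'.npz')
def rays(c,uv,fish=False):
    K=c['camera_matrix']; uv=np.atleast_2d(np.array(uv,float))
    x=(uv[:,0]-K[0,2])/K[0,0]; y=(uv[:,1]-K[1,2])/K[1,1]
    if fish:
        r=np.hypot(x,y)+1e-12; s=np.sin(r)/r; d=np.c_[x*s,-y*s,-np.cos(r)]
    else: d=np.c_[x,-y,-np.ones_like(x)]
    A=np.array(c['attitude']); M=R.from_quat(A).as_matrix() if A.size==4 else A
    return d@M.T, np.array(c['position'])
def atz(c,uv,z,fish=False):
    d,p=rays(c,uv,fish); return p+d*((z-p[2])/d[:,2])[:,None]
def pix(c,uv,fish=False):
    d,p=rays(c,uv,fish); out=[]
    for (u,v),dd in zip(np.atleast_2d(uv),d):
        z=c['depth'][int(v),int(u)]; K=c['camera_matrix']
        if fish:
            M=R.from_quat(c['attitude']).as_matrix(); dz=-(M.T@dd)[2]
        else: dz=1
        out.append(p+dd*z/dz)
    return np.array(out)
def crop(fn,x0,y0,x1,y1,k,out):
    im=cv2.imread('pics/'+fn+'.png')[y0:y1,x0:x1]; cv2.imwrite('pics/'+out+'.png',cv2.resize(im,None,fx=k,fy=k,interpolation=cv2.INTER_CUBIC))
E
python3 - <<'E'
from h import *
o=robot.get_obs(); print(o)
for n in ['scene','top','wrist']:
    c=snap(n,n+'0'); print(n,c['camera_matrix'].tolist(),c['position'],c['attitude'],[k for k in c])
E
```

```text
pics
{'time': 0.0, 'q': array([ 9.38462535e-01,  5.28448305e-01,  1.43388817e+00, -3.70330904e-05,
        1.18142226e+00, -1.78506219e-01]), 'joint_velocities': array([ 0.00062695,  0.00013034,  0.00062706,  0.00234504, -0.00035492,
        0.00094213]), 'joint_torque': array([ 2.18459070e-03, -4.40043032e+01, -1.76595122e+01,  6.34928816e-02,
        5.80347993e-02, -1.61992707e-04]), 'position': array([0.27355083, 0.56113906, 0.22158712]), 'tool_rot': array([ 2.24964501e-01,  9.74366358e-01, -1.00199486e-03, -4.11419615e-04]), 'ft_force': array([-0.80737512,  0.55257586, -0.522298  ]), 'moment': array([-0.04636101,  0.01604862, -0.00201942]), 'grip_width': 0.08681992604805597}
scene [[432.2005839880935, 0.0, 318.95552004901646], [0.0, 432.2005839880935, 201.37469983167492], [0.0, 0.0, 1.0]] [ 1.53144918 -0.03789264  0.81992972] [0.34172709 0.31552908 0.61268953 0.63896442] ['img', 'depth', 'camera_matrix', 'position', 'attitude']
top [[466.00891583854116, 0.0, 318.96832720220283], [0.0, 466.00891583854116, 194.31862217781168], [0.0, 0.0, 1.0]] [0.38181926 0.02670081 1.31385272] [-0.02569333  0.03485278  0.70818496 -0.70469795] ['img', 'depth', 'camera_matrix', 'position', 'attitude']
wrist [[309.70691628693146, 0.0, 320.7584093249093], [0.0, 309.70691628693146, 205.7793119936878], [0.0, 0.0, 1.0]] [0.20946324 0.59430433 0.38296899] [-0.11267097 -0.06913307  0.52564695  0.84036965] ['img', 'depth', 'camera_matrix', 'position', 'attitude']
```

View pics/top0.png

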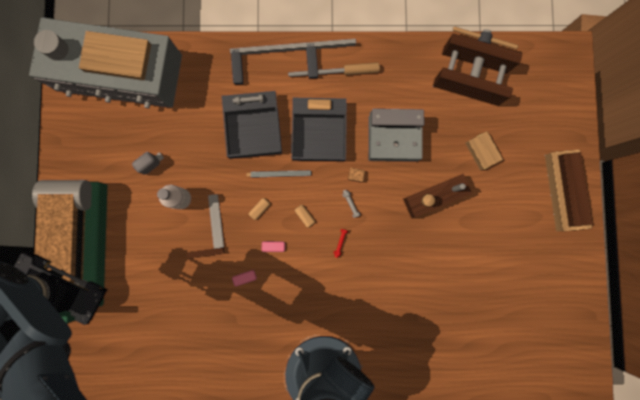

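View pics/scene0.png

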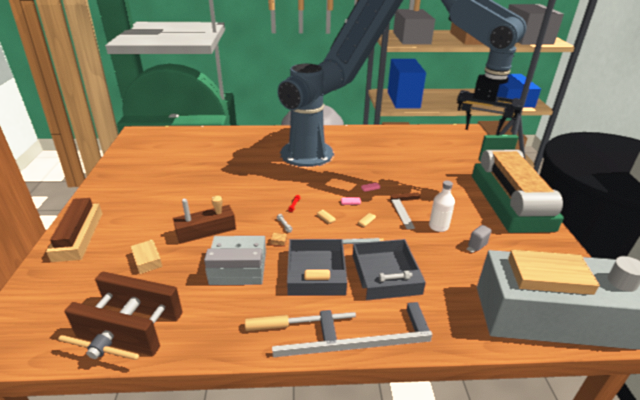

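View pics/wrist0.png

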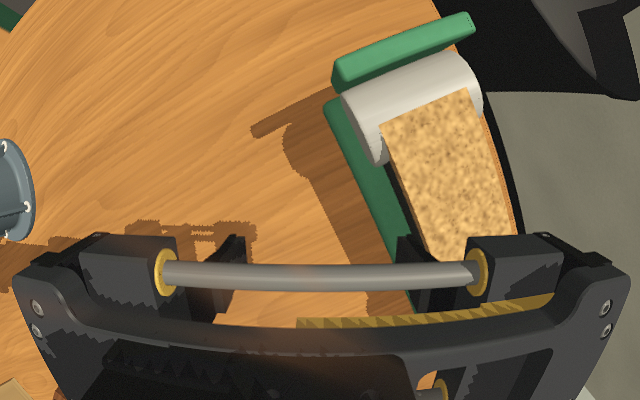

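```bash
python3 - <<'E'
from h import *
crop('top0',225,155,385,275,5,'c1')
crop('top0',215,80,515,220,2.6,'c2')
c=load('top0')
P={'t1':(260,209),'t2':(305,216),'bolt':(352,204),'punch':(461,187),'brad':(428,200),'deckhole':(396,144),'bin_t':(320,138),'bin_b':(255,132),'head':(397,117)}
for k,v in P.items(): print(k,pix(c,v).round(4))
E
```

```text
t1 [[0.453  0.1741 0.0146]]
t2 [[0.4329 0.0488 0.0131]]
bolt [[ 0.466 -0.083  0.011]]
punch [[ 0.501  -0.3541  0.1271]]
brad [[ 0.469  -0.272   0.1116]]
deckhole [[ 0.6296 -0.204   0.0438]]
bin_t [[0.6548 0.0056 0.0069]]
bin_b [[0.6724 0.1902 0.008 ]]
head [[ 0.6943 -0.2     0.0886]]
```

View pics/c1.png

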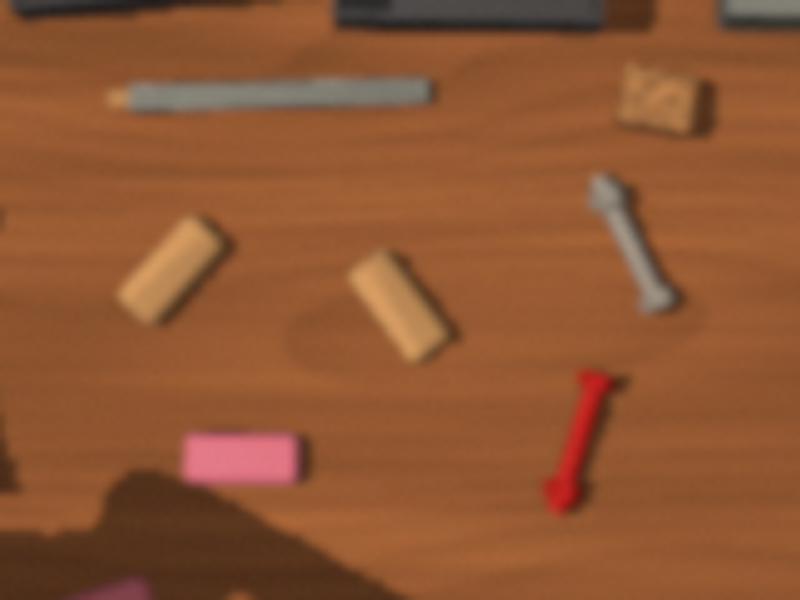

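View pics/c2.png

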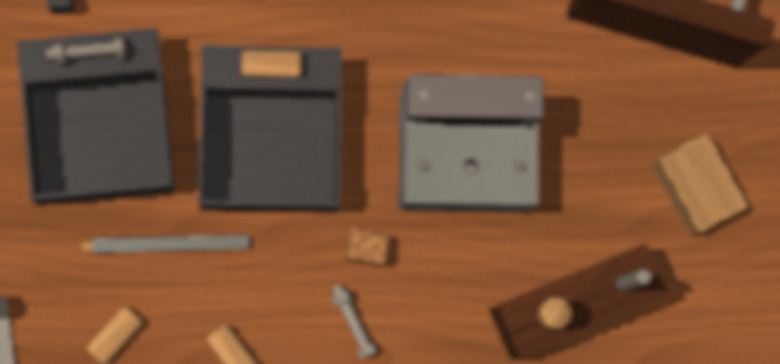

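```bash
cat >> h.py <<'E'
def unc(p,x0,y0,k): p=np.atleast_2d(np.array(p,float)); return (p+.5)/k-.5+[x0,y0]
def need(x,y,z,yd=None):
    """yd: world angle (deg) wanted for tool y (mod 180); prints az then shifts in final frame"""
    o=robot.get_obs(); M=R.from_quat(o['tool_rot']).as_matrix()
    a=np.arctan2(M[1,1],M[0,1]); az=0
    if yd is not None:
        d=(np.radians(yd)-a+np.pi/2)%np.pi-np.pi/2; az=-d
        print('q6',o['q'][5].round(2),'alt az',round(az-np.sign(az)*np.pi,3))
    F=M@R.from_rotvec([0,0,az]).as_matrix()
    s=F.T@(np.array([x,y,z])-o['position'])*1000
    print('t',round(o['time'],2),'pos',o['position'].round(4),'ydeg',np.degrees(a).round(1),'tilt z',M[:,2].round(4),'az',round(az,3),'shift',s.round(1),'w',round(o['grip_width'],4),'f',o['ft_force'].round(1))
E
python3 - <<'E'
from h import *
c=load('top0')
def w(p,z,x0=225,y0=155,k=5): return atz(c,unc(p,x0,y0,k),z)[:,:2]
def ang(a,b): d=b-a; return np.degrees(np.arctan2(d[1],d[0])).round(1)
for n,q in {'t1':[(195,215),(230,240),(155,325),(117,297)],'t2':[(382,248),(348,275),(418,362),(453,335)]}.items():
    p=w(q,.014); print(n,p.mean(0).round(4),[np.linalg.norm(p[i]-p[(i+1)%4]).round(3) for i in range(4)],
      'axis',ang((p[2]+p[3])/2,(p[0]+p[1])/2))
b=w([(604,178),(660,308)],.01); print('bolt',b.round(4),np.linalg.norm(b[0]-b[1]),b.mean(0),ang(b[1],b[0]))
h=unc((471,166),215,80,2.6); print('hole',h,atz(c,h,.06))
def w2(p,z): return w(p,z,215,80,2.6)
for n,q in {'tbin':[(204,48),(341,48),(340,209),(201,209)],'bbin':[(20,43),(157,31),(173,191),(34,202)]}.items():
    p=w2(q,.045); print(n,p.round(3).tolist(),[np.linalg.norm(p[i]-p[(i+1)%4]).round(3) for i in range(4)],ang(p[3],p[0]))
    a=(p[0]+p[1])/2; l=(p[2]+p[3])/2; u=(a-l)/np.linalg.norm(a-l); print('centre',l+u*.065)
p=w2([(425,166),(520,167)],.064);print('keys',p,np.linalg.norm(p[0]-p[1]),p.mean(0))
print('punch top',w2([(644,277)],.126))
E
```

```text
t1 [0.4546 0.1757] [np.float64(0.024), np.float64(0.063), np.float64(0.026), np.float64(0.063)] axis -42.4
t2 [0.4341 0.0498] [np.float64(0.024), np.float64(0.062), np.float64(0.025), np.float64(0.063)] axis 38.8
bolt [[ 0.505  -0.0649]
 [ 0.4318 -0.0956]] 0.07940170825225062 [ 0.46840702 -0.08023846] 22.7
hole [[395.84615385 143.53846154]] [[ 0.62776549 -0.20066709  0.06      ]]
tbin [[0.759, 0.08], [0.759, -0.066], [0.585, -0.063], [0.586, 0.084]] [np.float64(0.147), np.float64(0.174), np.float64(0.147), np.float64(0.174)] -1.1
centre [0.65024672 0.00887791]
bbin [[0.765, 0.277], [0.778, 0.131], [0.605, 0.113], [0.594, 0.26]] [np.float64(0.147), np.float64(0.174), np.float64(0.147), np.float64(0.172)] 5.6
centre [0.66389763 0.19286045]
keys [[ 0.6271246  -0.15167626]
 [ 0.62576599 -0.25138258]] 0.09971557629404167 [ 0.62644529 -0.20152942]
punch top [[ 0.50304144 -0.35806581]]
```

```bash
python3 -c "
from h import *
need(.4546,.1757,.12,47.6)"
```

```text
q6 -0.18 alt az -2.855
t 0.15 pos [0.2736 0.5613 0.2218] ydeg 64.0 tilt z [-0.001  -0.0013 -1.    ] az 0.286 shift [-393.6 -162.6  102.1] w 0.087 f [ 0.6 -0.3 -0.5]
```

```bash
python3 -m inch '[{"az":0.143,"gripper":55},{"az":0.143,"gripper":55},{"dx":-36,"dy":-15},{"dx":-36,"dy":-15},{"dx":-36,"dy":-15},{"dx":-36,"dy":-15},{"dx":-36,"dy":-15},{"dx":-36,"dy":-15}]'
python3 -m inch '[{"dx":-36,"dy":-15,"dz":15},{"dx":-36,"dy":-15,"dz":25},{"dx":-36,"dy":-15,"dz":25},{"dx":-36,"dy":-15,"dz":25},{"dx":-30,"dy":-12,"dz":10},{}]' 
python3 -c "
from h import *
need(.4546,.1757,.12,47.6);snap('wrist','w1')"
```

```text
q6 -0.18 alt az -2.855
t 0.15 pos [0.2736 0.5613 0.2218] ydeg 64.0 tilt z [-0.001  -0.0013 -1.    ] az 0.286 shift [-393.6 -162.6  102.1] w 0.087 f [ 0.6 -0.3 -0.5]invalid input
invalid input
```

View pics/w1.png

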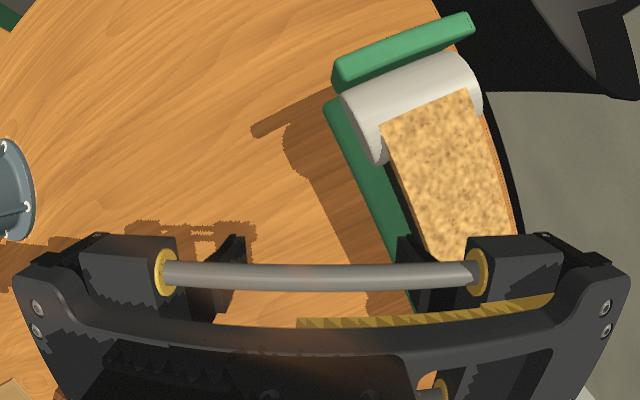

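The rows probably need every key. I'll try one.

```bash
python3 -m inch '[{"ax":0,"ay":0,"az":0.143,"dx":0,"dy":0,"dz":0,"gripper":55},{"ax":0,"ay":0,"az":0.143,"dx":0,"dy":0,"dz":0,"gripper":55}]'
```

```text
time: 0.4
position: [0.2738, 0.5616, 0.2222]
tool_rot: [0.364, 0.931, -0.0, -0.0]
ft_force: [0.7, 0.4, 0.3]
grip_width: 0.0782
```

```bash
python3 -m inch '[{"ax":0,"ay":0,"az":0,"dx":-36,"dy":-15,"dz":0,"gripper":55},{"ax":0,"ay":0,"az":0,"dx":-36,"dy":-15,"dz":0,"gripper":55},{"ax":0,"ay":0,"az":0,"dx":-36,"dy":-15,"dz":0,"gripper":55},{"ax":0,"ay":0,"az":0,"dx":-36,"dy":-15,"dz":0,"gripper":55},{"ax":0,"ay":0,"az":0,"dx":-36,"dy":-15,"dz":0,"gripper":55},{"ax":0,"ay":0,"az":0,"dx":-36,"dy":-15,"dz":0,"gripper":55}]'
python3 -m inch '[{"ax":0,"ay":0,"az":0,"dx":-36,"dy":-15,"dz":15,"gripper":55},{"ax":0,"ay":0,"az":0,"dx":-36,"dy":-15,"dz":25,"gripper":55},{"ax":0,"ay":0,"az":0,"dx":-36,"dy":-15,"dz":25,"gripper":55},{"ax":0,"ay":0,"az":0,"dx":-36,"dy":-15,"dz":25,"gripper":55},{"ax":0,"ay":0,"az":0,"dx":-30,"dy":-12,"dz":10,"gripper":55},{"ax":0,"ay":0,"az":0,"dx":0,"dy":0,"dz":0,"gripper":55}]'
python3 -c "
from h import *
need(.4546,.1757,.12,47.6);snap('wrist','w1')"
```

```text
time: 1.0
position: [0.3732, 0.3482, 0.2225]
tool_rot: [0.361, 0.932, 0.0, 0.0]
ft_force: [0.2, 0.5, 0.5]
grip_width: 0.0482
time: 1.6
position: [0.4541, 0.176, 0.121]
tool_rot: [0.364, 0.931, -0.001, -0.001]
ft_force: [-0.3, 0.2, 0.8]
grip_width: 0.0482
q6 -0.68 alt az 3.137
t 1.6 pos [0.4541 0.176  0.121 ] ydeg 47.3 tilt z [-0.0017 -0.001  -1.    ] az -0.005 shift [-0.6  0.1  1. ] w 0.0482 f [-0.3  0.2  0.8]
```

View pics/w1.png

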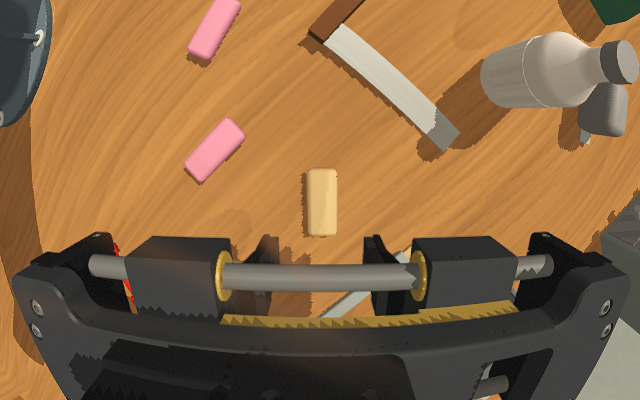

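The wrist view shows the pale tenon at (321,202), aligned between the fingers. The pink ones at (214,150) and (214,28) are separate. I'll cross-check its position.

```bash
python3 -c "
from h import *
c=load('w1'); p=atz(c,[(321,202),(309,171),(335,171),(336,234),(307,234)],.014,True);print(p.round(4)); p=p[1:]
print(p.mean(0), np.degrees(np.arctan2(*(p[0]+p[1]-p[2]-p[3])[1::-1])))
need(*p.mean(0)[:2],.003,47.6)"
```

```text
[[0.4526 0.1789 0.014 ]
 [0.4248 0.1902 0.014 ]
 [0.4402 0.207  0.014 ]
 [0.4844 0.1685 0.014 ]
 [0.4663 0.1488 0.014 ]]
[0.4539449  0.17859575 0.014     ] 136.96589775902046
q6 -0.68 alt az 3.138
t 1.65 pos [0.4533 0.1776 0.1217] ydeg 47.4 tilt z [-1.6e-03 -1.0e-04 -1.0e+00] az -0.004 shift [1.000e-01 1.300e+00 1.187e+02] w 0.0479 f [0.1 0.3 0.4]
```

```bash
python3 -m inch '[{"ax":0,"ay":0,"az":0,"dx":0,"dy":0.5,"dz":35,"gripper":55},{"ax":0,"ay":0,"az":0,"dx":0,"dy":0,"dz":35,"gripper":55},{"ax":0,"ay":0,"az":0,"dx":0,"dy":0,"dz":30,"gripper":55},{"ax":0,"ay":0,"az":0,"dx":0,"dy":0,"dz":16,"gripper":55},{"ax":0,"ay":0,"az":0,"dx":0,"dy":0,"dz":0,"gripper":10},{"ax":0,"ay":0,"az":0,"dx":0,"dy":0,"dz":0,"gripper":10},{"ax":0,"ay":0,"az":0,"dx":0,"dy":0,"dz":0,"gripper":10},{"ax":0,"ay":0,"az":0,"dx":0,"dy":0,"dz":0,"gripper":10}]' 25
python3 -c "
from h import *
need(.4546,.1757,.12,47.6)"
```

```text
time: 2.45
position: [0.4539, 0.18, 0.0078]
tool_rot: [0.361, 0.932, 0.001, 0.001]
ft_force: [-0.4, 0.9, 1.8]
grip_width: 0.0279
q6 -0.68 alt az -3.141
t 2.45 pos [0.4539 0.18   0.0078] ydeg 47.6 tilt z [ 2.5e-03  5.0e-04 -1.0e+00] az 0.001 shift [  -3.6   -2.5 -112.2] w 0.0279 f [-0.4  0.9  1.8]
```

```bash
python3 -m inch '[{"ax":0,"ay":0,"az":0,"dx":0,"dy":0,"dz":-40,"gripper":10},{"ax":0,"ay":0,"az":0,"dx":0,"dy":0,"dz":-40,"gripper":10},{"ax":0,"ay":0,"az":-0.144,"dx":0,"dy":0,"dz":-30,"gripper":10},{"ax":0,"ay":0,"az":-0.144,"dx":0,"dy":0,"dz":0,"gripper":10},{"ax":0,"ay":0,"az":-0.144,"dx":0,"dy":0,"dz":0,"gripper":10},{"ax":0,"ay":0,"az":-0.144,"dx":0,"dy":0,"dz":0,"gripper":10},{"ax":0,"ay":0,"az":-0.144,"dx":0,"dy":0,"dz":0,"gripper":10}]'
python3 -c "
from h import *
need(.6507,.0369,.12,88.9)"
```

```text
time: 3.15
position: [0.4533, 0.1796, 0.1177]
tool_rot: [0.007, 1.0, 0.0, 0.001]
ft_force: [0.2, -0.2, -0.7]
grip_width: 0.0276
q6 -1.41 alt az -3.136
t 3.15 pos [0.4533 0.1796 0.1177] ydeg 89.2 tilt z [ 1.9e-03  3.0e-04 -1.0e+00] az 0.005 shift [-200.1 -138.9   -1.9] w 0.0276 f [ 0.2 -0.2 -0.7]
```

```bash
python3 -m inch '[{"ax":0,"ay":0,"az":0,"dx":-33,"dy":-23,"dz":0,"gripper":10},{"ax":0,"ay":0,"az":0,"dx":-33,"dy":-23,"dz":0,"gripper":10},{"ax":0,"ay":0,"az":0,"dx":-33,"dy":-23,"dz":0,"gripper":10},{"ax":0,"ay":0,"az":0,"dx":-33,"dy":-23,"dz":0,"gripper":10},{"ax":0,"ay":0,"az":0,"dx":-33,"dy":-23,"dz":0,"gripper":10},{"ax":0,"ay":0,"az":0,"dx":-33,"dy":-23,"dz":0,"gripper":10},{"ax":0,"ay":0,"az":0,"dx":0,"dy":0,"dz":0,"gripper":10}]'
python3 -c "
from h import *
need(.6507,.0369,.018,88.9);snap('wrist','w2')"
```

```text
time: 3.85
position: [0.6541, 0.0336, 0.1182]
tool_rot: [0.012, 1.0, -0.001, 0.004]
ft_force: [0.6, 0.0, -0.2]
grip_width: 0.0277
q6 -1.67 alt az 3.137
t 3.85 pos [0.6541 0.0336 0.1182] ydeg 88.6 tilt z [ 0.009  -0.0021 -1.    ] az -0.004 shift [  4.4   3.4 100.1] w 0.0277 f [ 0.6  0.  -0.2]
```

View pics/w2.png

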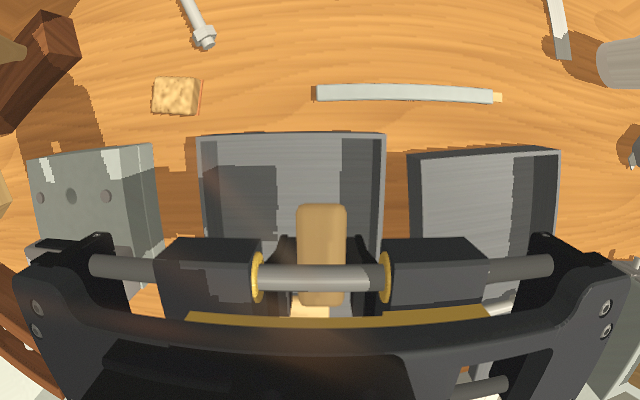

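The tenon hangs at (321,255) over the +y half of the tenon bin, clear of its walls, and the sample is visible behind it.

```bash
python3 -m inch '[{"ax":0,"ay":0,"az":0,"dx":3,"dy":2,"dz":35,"gripper":10},{"ax":0,"ay":0,"az":0,"dx":0,"dy":0,"dz":35,"gripper":10},{"ax":0,"ay":0,"az":0,"dx":0,"dy":0,"dz":25,"gripper":10},{"ax":0,"ay":0,"az":0,"dx":0,"dy":0,"dz":5,"gripper":10},{"ax":0,"ay":0,"az":0,"dx":0,"dy":0,"dz":0,"gripper":45},{"ax":0,"ay":0,"az":0,"dx":0,"dy":0,"dz":0,"gripper":45},{"ax":0,"ay":0,"az":0,"dx":0,"dy":0,"dz":0,"gripper":45}]'
python3 -m inch '[{"ax":0,"ay":0,"az":0,"dx":0,"dy":0,"dz":-30,"gripper":45},{"ax":0,"ay":0,"az":0,"dx":0,"dy":0,"dz":-40,"gripper":45},{"ax":0,"ay":0,"az":0,"dx":0,"dy":0,"dz":-30,"gripper":55}]'
python3 -c "
from h import *
need(.434,.0505,.12,128.8)"
```

```text
time: 4.6
position: [0.6466, 0.0398, 0.0186]
tool_rot: [0.01, 1.0, -0.0, 0.002]
ft_force: [-0.2, 0.5, 0.2]
grip_width: 0.0378
time: 4.9
position: [0.6465, 0.0397, 0.12]
tool_rot: [0.01, 1.0, -0.0, 0.002]
ft_force: [0.9, 0.0, -0.3]
grip_width: 0.0423
q6 -1.66 alt az 2.445
t 4.9 pos [0.6465 0.0397 0.12  ] ydeg 88.9 tilt z [ 3.9e-03 -4.0e-04 -1.0e+00] az -0.697 shift [158.8 141.6  -0.8] w 0.0423 f [ 0.9  0.  -0.3]
```

```bash
python3 -m inch '[{"ax":0,"ay":0,"az":-0.14,"dx":0,"dy":0,"dz":0,"gripper":55},{"ax":0,"ay":0,"az":-0.14,"dx":0,"dy":0,"dz":0,"gripper":55},{"ax":0,"ay":0,"az":-0.14,"dx":0,"dy":0,"dz":0,"gripper":55},{"ax":0,"ay":0,"az":-0.14,"dx":0,"dy":0,"dz":0,"gripper":55},{"ax":0,"ay":0,"az":-0.137,"dx":0,"dy":0,"dz":0,"gripper":55}]'
python3 -m inch '[{"ax":0,"ay":0,"az":0,"dx":26,"dy":23,"dz":0,"gripper":55},{"ax":0,"ay":0,"az":0,"dx":26,"dy":23,"dz":0,"gripper":55},{"ax":0,"ay":0,"az":0,"dx":26,"dy":23,"dz":0,"gripper":55},{"ax":0,"ay":0,"az":0,"dx":26,"dy":23,"dz":0,"gripper":55},{"ax":0,"ay":0,"az":0,"dx":26,"dy":24,"dz":0,"gripper":55},{"ax":0,"ay":0,"az":0,"dx":27,"dy":24,"dz":0,"gripper":55},{"ax":0,"ay":0,"az":0,"dx":0,"dy":0,"dz":0,"gripper":55}]'
python3 -c "
from h import *
need(.434,.0505,.12,128.8); snap('wrist','w3');snap('top','top1')"
```

```text
time: 5.4
position: [0.646, 0.0397, 0.1183]
tool_rot: [-0.335, 0.942, -0.001, 0.001]
ft_force: [-0.5, -0.4, 0.1]
grip_width: 0.0478
time: 6.1
position: [0.4284, 0.0516, 0.1173]
tool_rot: [-0.332, 0.943, 0.002, -0.003]
ft_force: [0.4, 0.8, 0.7]
grip_width: 0.0479
q6 -2.39 alt az -3.141
t 6.1 pos [0.4284 0.0516 0.1173] ydeg 128.8 tilt z [-0.0074  0.0011 -1.    ] az 0.0 shift [-3.7 -4.3 -2.8] w 0.0479 f [0.4 0.8 0.7]
```

View pics/w3.png

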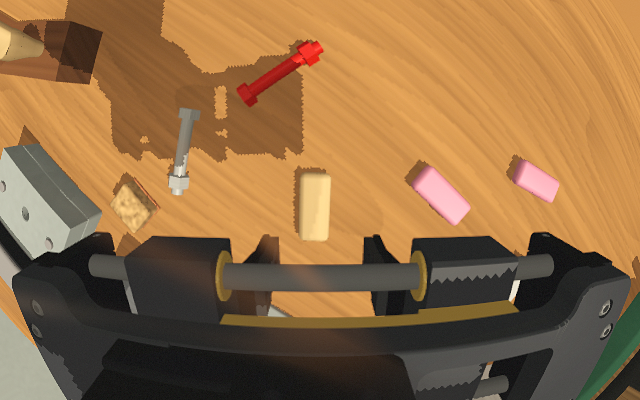

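View pics/top1.png

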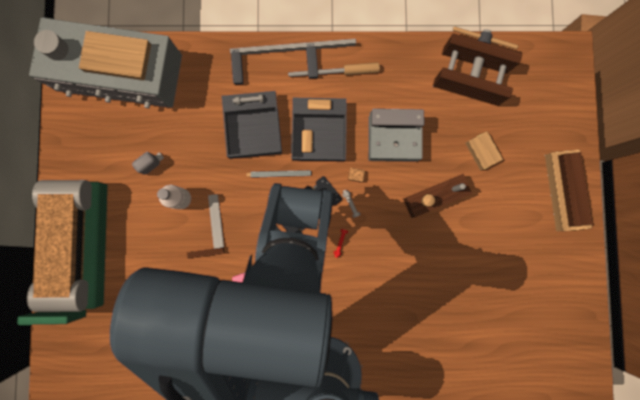

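Tenon 1 lies in its bin at top-view pixel (307,141). Tenon 2 (pale) is at wrist pixel (315,205), and the grey bolt is at (183,150).

```bash
python3 -c "
from h import *
c=load('w3'); p=atz(c,[(303,173),(330,173),(328,240),(300,240)],.014,True)
m=p.mean(0);print(m, np.degrees(np.arctan2(*(p[0]+p[1]-p[2]-p[3])[1::-1])))
b=atz(c,[(188,109),(179,194)],.0095,True);print(b.round(4),np.linalg.norm(b[0]-b[1]),np.degrees(np.arctan2(*(b[1]-b[0])[1::-1])))
need((m[0]+.4341)/2,(m[1]+.0498)/2,.004,128.8)"
```

```text
[0.43220925 0.05035956 0.014     ] -143.48481082947677
[[ 0.4335 -0.0972  0.0095]
 [ 0.5046 -0.059   0.0095]] 0.0807526157959859 28.256651128553305
q6 -2.39 alt az -3.142
t 6.2 pos [0.436  0.0504 0.1178] ydeg 128.8 tilt z [ 3.3e-03 -5.0e-04 -1.0e+00] az 0.0 shift [  2.6   1.8 113.8] w 0.0475 f [ 0.9 -0.9 -0.6]
```

```bash
python3 -m inch '[{"ax":0,"ay":0,"az":0,"dx":2,"dy":1.5,"dz":35,"gripper":55},{"ax":0,"ay":0,"az":0,"dx":0,"dy":0,"dz":35,"gripper":55},{"ax":0,"ay":0,"az":0,"dx":0,"dy":0,"dz":30,"gripper":55},{"ax":0,"ay":0,"az":0,"dx":0,"dy":0,"dz":13,"gripper":55},{"ax":0,"ay":0,"az":0,"dx":0,"dy":0,"dz":0,"gripper":10},{"ax":0,"ay":0,"az":0,"dx":0,"dy":0,"dz":0,"gripper":10},{"ax":0,"ay":0,"az":0,"dx":0,"dy":0,"dz":0,"gripper":10},{"ax":0,"ay":0,"az":0,"dx":0,"dy":0,"dz":0,"gripper":10}]' 25
python3 -m inch '[{"ax":0,"ay":0,"az":0,"dx":0,"dy":0,"dz":-40,"gripper":10},{"ax":0,"ay":0,"az":0,"dx":0,"dy":0,"dz":-40,"gripper":10},{"ax":0,"ay":0,"az":0.14,"dx":0,"dy":0,"dz":-35,"gripper":10},{"ax":0,"ay":0,"az":0.14,"dx":0,"dy":0,"dz":0,"gripper":10},{"ax":0,"ay":0,"az":0.14,"dx":0,"dy":0,"dz":0,"gripper":10},{"ax":0,"ay":0,"az":0.14,"dx":0,"dy":0,"dz":0,"gripper":10},{"ax":0,"ay":0,"az":0.14,"dx":0,"dy":0,"dz":0,"gripper":10}]'
python3 -c "
from h import *
need(.6497,-.020,.12,88.9)"
```

```text
time: 7.0
position: [0.4339, 0.0502, 0.0045]
tool_rot: [-0.332, 0.943, -0.001, 0.001]
ft_force: [0.4, 0.2, 0.2]
grip_width: 0.0276
time: 7.7
position: [0.433, 0.0504, 0.1196]
tool_rot: [0.014, 1.0, -0.0, 0.001]
ft_force: [-0.0, 0.5, -0.5]
grip_width: 0.0276
q6 -1.68 alt az 3.132
t 7.7 pos [0.433  0.0504 0.1196] ydeg 88.4 tilt z [ 2.e-03 -3.e-04 -1.e+00] az -0.009 shift [-218.1  -66.2    0. ] w 0.0276 f [-0.   0.5 -0.5]
```

```bash
python3 -m inch '[{"ax":0,"ay":0,"az":0,"dx":-36,"dy":-11,"dz":0,"gripper":10},{"ax":0,"ay":0,"az":0,"dx":-36,"dy":-11,"dz":0,"gripper":10},{"ax":0,"ay":0,"az":0,"dx":-36,"dy":-11,"dz":0,"gripper":10},{"ax":0,"ay":0,"az":0,"dx":-36,"dy":-11,"dz":0,"gripper":10},{"ax":0,"ay":0,"az":0,"dx":-36,"dy":-11,"dz":0,"gripper":10},{"ax":0,"ay":0,"az":0,"dx":-36,"dy":-11,"dz":0,"gripper":10},{"ax":0,"ay":0,"az":0,"dx":0,"dy":0,"dz":0,"gripper":10},{"ax":0,"ay":0,"az":0,"dx":0,"dy":0,"dz":0,"gripper":10}]'
python3 -c "
from h import *
snap('wrist','w4'); need(.6497,-.020,.018,88.9)"
```

```text
time: 8.5
position: [0.6471, -0.0207, 0.1188]
tool_rot: [0.012, 1.0, 0.0, -0.0]
ft_force: [-0.3, 0.7, -0.3]
grip_width: 0.0276
q6 -1.75 alt az 3.138
t 8.55 pos [ 0.6459 -0.0202  0.1186] ydeg 88.7 tilt z [-1.8e-03  5.0e-04 -1.0e+00] az -0.004 shift [ -4.    0.2 100.6] w 0.028 f [-0.9 -0.2  0.3]
```

View pics/w4.png

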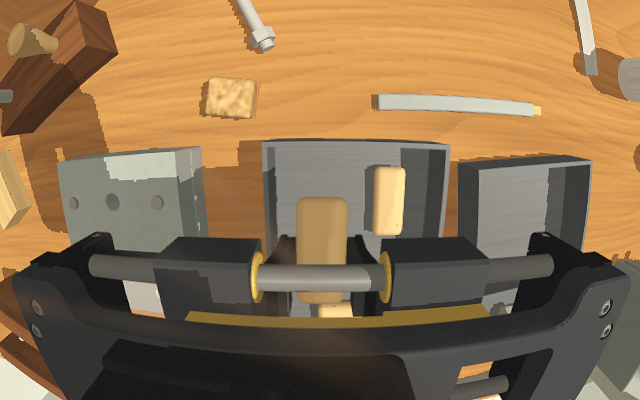

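Tenon 2 at (322,250) hangs over the free half, with tenon 1 at (388,200) lying flat in the bin.

```bash
python3 -m inch '[{"ax":0,"ay":0,"az":0,"dx":-2,"dy":0,"dz":35,"gripper":10},{"ax":0,"ay":0,"az":0,"dx":0,"dy":0,"dz":35,"gripper":10},{"ax":0,"ay":0,"az":0,"dx":0,"dy":0,"dz":25,"gripper":10},{"ax":0,"ay":0,"az":0,"dx":0,"dy":0,"dz":5,"gripper":10},{"ax":0,"ay":0,"az":0,"dx":0,"dy":0,"dz":0,"gripper":43},{"ax":0,"ay":0,"az":0,"dx":0,"dy":0,"dz":0,"gripper":43},{"ax":0,"ay":0,"az":0,"dx":0,"dy":0,"dz":0,"gripper":43}]'
python3 -m inch '[{"ax":0,"ay":0,"az":0,"dx":0,"dy":0,"dz":-30,"gripper":43},{"ax":0,"ay":0,"az":0,"dx":0,"dy":0,"dz":-40,"gripper":43},{"ax":0,"ay":0,"az":0,"dx":0,"dy":0,"dz":-30,"gripper":43}]'
python3 -c "
from h import *
need(.4688,-.0795,.12,115)"
```

```text
time: 9.25
position: [0.6505, -0.0207, 0.0206]
tool_rot: [0.011, 1.0, -0.0, 0.002]
ft_force: [0.2, -1.1, 0.4]
grip_width: 0.0363
time: 9.55
position: [0.6504, -0.0208, 0.122]
tool_rot: [0.011, 1.0, -0.0, 0.002]
ft_force: [0.7, 1.1, 0.5]
grip_width: 0.0374
q6 -1.75 alt az 2.682
t 9.55 pos [ 0.6504 -0.0208  0.122 ] ydeg 88.7 tilt z [ 3.9e-03 -8.0e-04 -1.0e+00] az -0.459 shift [189.4  23.6   1.4] w 0.0374 f [0.7 1.1 0.5]
```

```bash
python3 -m inch '[{"ax":0,"ay":0,"az":-0.115,"dx":0,"dy":0,"dz":0,"gripper":43},{"ax":0,"ay":0,"az":-0.115,"dx":0,"dy":0,"dz":0,"gripper":43},{"ax":0,"ay":0,"az":-0.115,"dx":0,"dy":0,"dz":0,"gripper":43},{"ax":0,"ay":0,"az":-0.115,"dx":0,"dy":0,"dz":0,"gripper":43}]'
python3 -m inch '[{"ax":0,"ay":0,"az":0,"dx":38,"dy":5,"dz":0,"gripper":43},{"ax":0,"ay":0,"az":0,"dx":38,"dy":5,"dz":0,"gripper":43},{"ax":0,"ay":0,"az":0,"dx":38,"dy":5,"dz":0,"gripper":43},{"ax":0,"ay":0,"az":0,"dx":38,"dy":5,"dz":0,"gripper":43},{"ax":0,"ay":0,"az":0,"dx":37,"dy":4,"dz":0,"gripper":43},{"ax":0,"ay":0,"az":0,"dx":0,"dy":0,"dz":0,"gripper":43},{"ax":0,"ay":0,"az":0,"dx":0,"dy":0,"dz":0,"gripper":43}]'
python3 -c "
from h import *
snap('wrist','w5');need(.4688,-.0795,.12,115); crop('w5',220,130,420,280,4,'c5')"
```

```text
time: 9.95
position: [0.6498, -0.0207, 0.1205]
tool_rot: [-0.219, 0.976, -0.001, 0.001]
ft_force: [-0.5, 0.1, 1.0]
grip_width: 0.0374
time: 10.65
position: [0.4686, -0.0795, 0.1199]
tool_rot: [-0.216, 0.976, -0.001, 0.001]
ft_force: [0.5, -0.7, 0.2]
grip_width: 0.0373
q6 -2.41 alt az -3.141
t 10.7 pos [ 0.4697 -0.0796  0.1198] ydeg 115.0 tilt z [ 0.0042 -0.0016 -1.    ] az 0.0 shift [ 0.8  0.5 -0.2] w 0.037 f [-0.  -0.2  0.9]
```

View pics/w5.png

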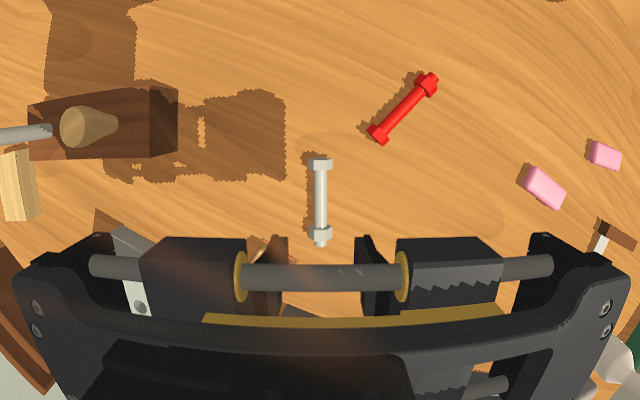

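View pics/c5.png

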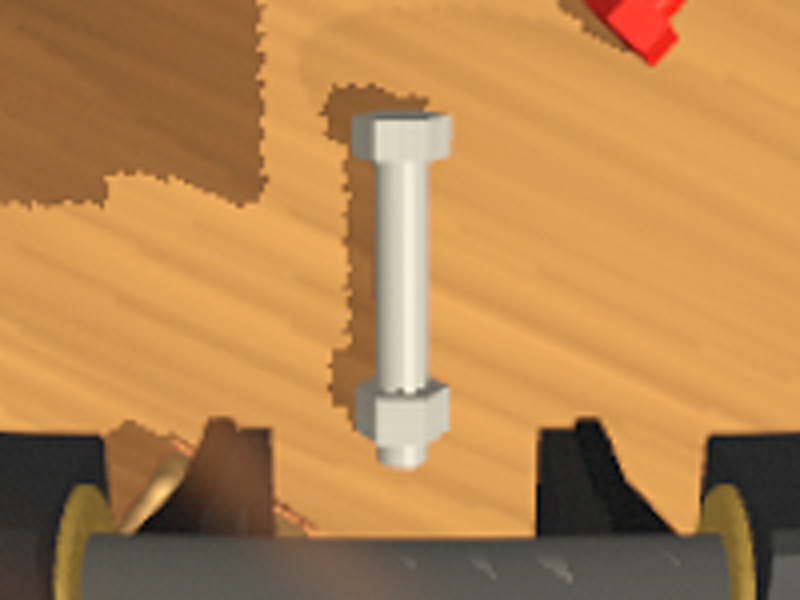

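The crop shows the grey bolt in line with the jaws: shank from (403,160) to (403,388), nut at the lower end. The red look-alike is clear at the upper right.

```bash
python3 -c "
from h import *
c=load('w5'); b=atz(c,unc([(403,162),(403,388)],220,130,4),.0125,True);m=b.mean(0)
print(b.round(4),np.linalg.norm(b[0]-b[1]),np.degrees(np.arctan2(*(b[1]-b[0])[1::-1])))
need(m[0],m[1],.003,115)"
```

```text
[[ 0.4411 -0.0917  0.0125]
 [ 0.4884 -0.0696  0.0125]] 0.05218466678312525 24.988617857277262
q6 -2.41 alt az -3.141
t 10.7 pos [ 0.4697 -0.0796  0.1198] ydeg 115.0 tilt z [ 0.0042 -0.0016 -1.    ] az 0.0 shift [  5.3   1.6 116.8] w 0.037 f [-0.  -0.2  0.9]
```

```bash
python3 -m inch '[{"ax":0,"ay":0,"az":0,"dx":4,"dy":0.5,"dz":35,"gripper":43},{"ax":0,"ay":0,"az":0,"dx":0,"dy":0,"dz":35,"gripper":43},{"ax":0,"ay":0,"az":0,"dx":0,"dy":0,"dz":30,"gripper":43},{"ax":0,"ay":0,"az":0,"dx":0,"dy":0,"dz":16,"gripper":43},{"ax":0,"ay":0,"az":0,"dx":0,"dy":0,"dz":0,"gripper":2},{"ax":0,"ay":0,"az":0,"dx":0,"dy":0,"dz":0,"gripper":2},{"ax":0,"ay":0,"az":0,"dx":0,"dy":0,"dz":0,"gripper":2},{"ax":0,"ay":0,"az":0,"dx":0,"dy":0,"dz":0,"gripper":2}]' 30
python3 -m inch '[{"ax":0,"ay":0,"az":0,"dx":0,"dy":0,"dz":0,"gripper":2},{"ax":0,"ay":0,"az":0,"dx":0,"dy":0,"dz":-40,"gripper":2},{"ax":0,"ay":0,"az":0,"dx":0,"dy":0,"dz":-40,"gripper":2},{"ax":0,"ay":0,"az":0.14,"dx":0,"dy":0,"dz":-37,"gripper":2},{"ax":0,"ay":0,"az":0.14,"dx":0,"dy":0,"dz":0,"gripper":2},{"ax":0,"ay":0,"az":0.05,"dx":0,"dy":0,"dz":0,"gripper":2}]'
python3 -c "
from h import *
need(.6639,.1929,.12,95.6)"
```

```text
time: 11.5
position: [0.4652, -0.0803, 0.0028]
tool_rot: [-0.217, 0.976, -0.001, 0.001]
ft_force: [0.5, -0.5, -0.4]
grip_width: 0.013
time: 12.1
position: [0.4647, -0.0803, 0.1212]
tool_rot: [-0.052, 0.999, -0.001, 0.002]
ft_force: [-0.4, 0.2, -1.5]
grip_width: 0.011
q6 -2.08 alt az -3.136
t 12.1 pos [ 0.4647 -0.0803  0.1212] ydeg 95.9 tilt z [ 0.0033 -0.0014 -1.    ] az 0.006 shift [-224.9  252.5    1.5] w 0.011 f [-0.4  0.2 -1.5]
```

```bash
python3 -m inch '[{"ax":0,"ay":0,"az":0,"dx":-28,"dy":31,"dz":0,"gripper":2},{"ax":0,"ay":0,"az":0,"dx":-28,"dy":31,"dz":0,"gripper":2},{"ax":0,"ay":0,"az":0,"dx":-28,"dy":31,"dz":0,"gripper":2},{"ax":0,"ay":0,"az":0,"dx":-28,"dy":31,"dz":0,"gripper":2},{"ax":0,"ay":0,"az":0,"dx":-28,"dy":32,"dz":0,"gripper":2},{"ax":0,"ay":0,"az":0,"dx":-28,"dy":32,"dz":0,"gripper":2},{"ax":0,"ay":0,"az":0,"dx":-28,"dy":32,"dz":0,"gripper":2},{"ax":0,"ay":0,"az":0,"dx":-28,"dy":32,"dz":0,"gripper":2}]'
python3 -m inch '[{"ax":0,"ay":0,"az":0,"dx":0,"dy":0,"dz":0,"gripper":2}]'
python3 -c "
from h import *
need(.6639,.1929,.018,95.6);snap('wrist','w6')"
```

```text
time: 12.9
position: [0.6599, 0.196, 0.1193]
tool_rot: [-0.054, 0.999, -0.0, -0.001]
ft_force: [0.3, -0.2, -1.5]
grip_width: 0.011
time: 13.0
position: [0.6626, 0.1992, 0.1196]
tool_rot: [-0.056, 0.998, 0.001, 0.003]
ft_force: [0.5, -0.5, -0.9]
grip_width: 0.0111
q6 -1.55 alt az -3.128
t 13.0 pos [0.6626 0.1992 0.1196] ydeg 96.4 tilt z [ 0.0049  0.0024 -1.    ] az 0.014 shift [ -0.2  -6.6 101.6] w 0.0111 f [ 0.5 -0.5 -0.9]
```

View pics/w6.png

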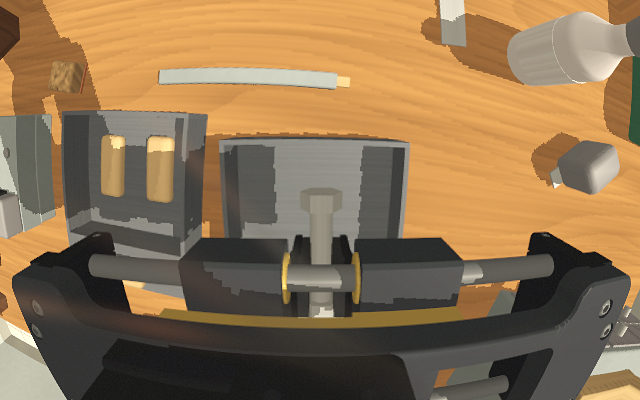

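Both tenons lie flat in their bin at (113,165) and (160,168). The bolt is gripped at (320,240), centred over the bolt bin.

```bash
python3 -m inch '[{"ax":0,"ay":0,"az":0,"dx":0,"dy":-5,"dz":35,"gripper":2},{"ax":0,"ay":0,"az":0,"dx":0,"dy":0,"dz":35,"gripper":2},{"ax":0,"ay":0,"az":0,"dx":0,"dy":0,"dz":25,"gripper":2},{"ax":0,"ay":0,"az":0,"dx":0,"dy":0,"dz":9,"gripper":2},{"ax":0,"ay":0,"az":0,"dx":0,"dy":0,"dz":0,"gripper":35},{"ax":0,"ay":0,"az":0,"dx":0,"dy":0,"dz":0,"gripper":35},{"ax":0,"ay":0,"az":0,"dx":0,"dy":0,"dz":0,"gripper":35}]'
python3 -m inch '[{"ax":0,"ay":0,"az":0,"dx":0,"dy":0,"dz":-30,"gripper":35},{"ax":0,"ay":0,"az":0,"dx":0,"dy":0,"dz":-40,"gripper":35},{"ax":0,"ay":0,"az":0,"dx":0,"dy":0,"dz":-40,"gripper":35},{"ax":0,"ay":0,"az":0,"dx":0,"dy":0,"dz":-50,"gripper":35},{"ax":0,"ay":0,"az":0,"dx":0,"dy":0,"dz":0,"gripper":35}]'
python3 -c "
from h import *
snap('wrist','w7');snap('top','top2');c=snap('scene','sc2');
o=robot.get_obs(); print(o['position'],o['q'])
crop('top2',380,150,520,255,5.5,'c7')"
```

```text
time: 13.75
position: [0.6619, 0.1893, 0.0177]
tool_rot: [-0.053, 0.999, 0.0, 0.002]
ft_force: [0.1, 0.6, 0.9]
grip_width: 0.0264
time: 14.25
position: [0.6663, 0.1904, 0.1865]
tool_rot: [-0.054, 0.999, 0.001, 0.01]
ft_force: [1.3, 0.2, 1.1]
grip_width: 0.0304
[0.66041651 0.18948691 0.17718498] [ 1.17154436e-01  6.58966675e-01  1.30808410e+00 -2.07137679e-05
  1.17226402e+00 -1.56097235e+00]
```

View pics/w7.png

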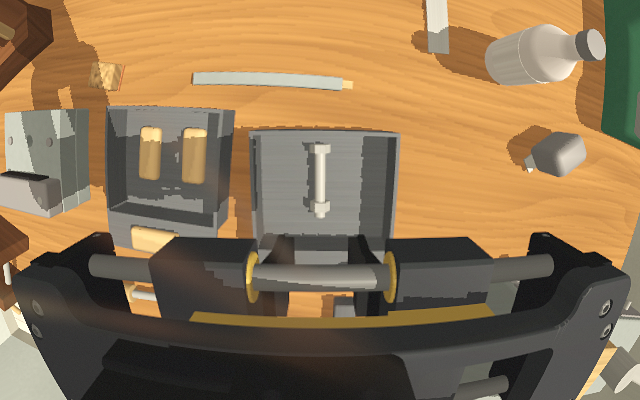

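View pics/c7.png

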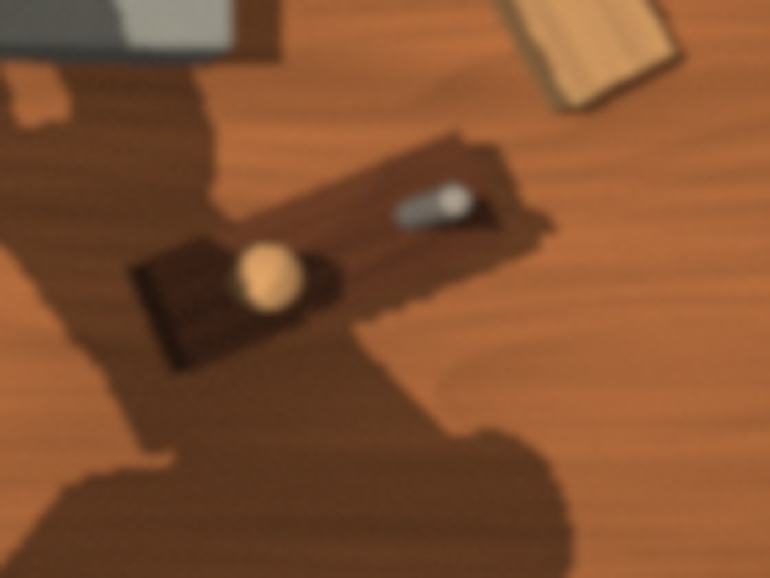

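View pics/sc2.png

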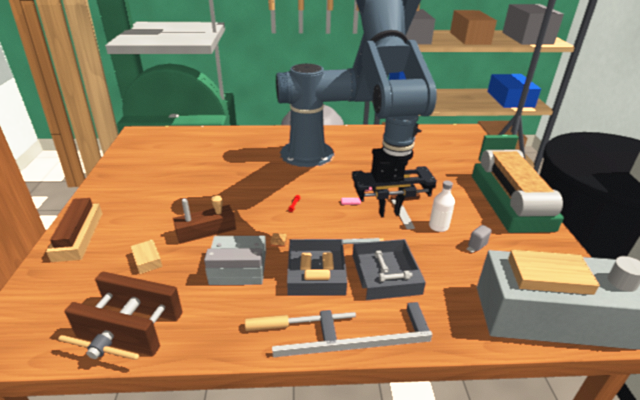

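The bolt lies flat in its bin at wrist pixel (320,180). In the rack, c7 shows the slim steel punch with its top at (453,202), and the bulbous wooden bradawl at (270,278). The steel one is the tool to use.

View pics/c8.png

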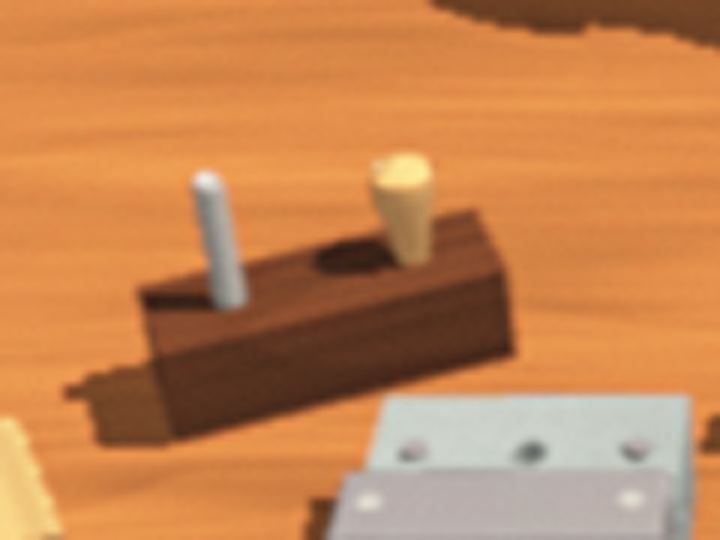

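```bash
python3 -m inch '[{"ax":0,"ay":0,"az":0.143,"dx":0,"dy":0,"dz":-10,"gripper":45},{"ax":0,"ay":0,"az":0.143,"dx":0,"dy":0,"dz":-15,"gripper":45},{"ax":0,"ay":0,"az":0.143,"dx":0,"dy":0,"dz":0,"gripper":45},{"ax":0,"ay":0,"az":0.143,"dx":0,"dy":0,"dz":0,"gripper":45},{"ax":0,"ay":0,"az":0.143,"dx":0,"dy":0,"dz":0,"gripper":45},{"ax":0,"ay":0,"az":0.143,"dx":0,"dy":0,"dz":0,"gripper":45},{"ax":0,"ay":0,"az":0.143,"dx":0,"dy":0,"dz":0,"gripper":45},{"ax":0,"ay":0,"az":0.143,"dx":0,"dy":0,"dz":0,"gripper":45}]'
python3 -m inch '[{"ax":0,"ay":0,"az":0.144,"dx":0,"dy":0,"dz":0,"gripper":45}]'
python3 -c "
from h import *
need(.503,-.356,.2,22.2)
s=load('scene0')
q=unc([(230,303),(208,177),(531,453)],150,170,6)
print(atz(s,q[:1],.055),atz(s,q[1:2],.126),atz(s,q[2:],.06))"
```

```text
time: 15.2
position: [0.659, 0.1892, 0.1984]
tool_rot: [0.498, 0.867, -0.001, -0.002]
ft_force: [0.9, 0.9, 0.6]
grip_width: 0.0393
time: 15.3
position: [0.659, 0.1893, 0.1984]
tool_rot: [0.559, 0.829, -0.001, -0.002]
ft_force: [-0.5, 0.2, -0.1]
grip_width: 0.039
q6 -0.27 alt az 3.138
t 15.3 pos [0.659  0.1893 0.1984] ydeg 22.0 tilt z [-4.2e-03 -5.0e-04 -1.0e+00] az -0.003 shift [-445.9 -350.4   -0.7] w 0.039 f [-0.5  0.2 -0.1]
[[ 0.50855863 -0.35685633  0.055     ]] [[ 0.50412947 -0.35699401  0.126     ]] [[ 0.6314253  -0.19881459  0.06      ]]
```

```bash
python3 -m inch '[{"ax":0,"ay":0,"az":0,"dx":-28,"dy":-22,"dz":0,"gripper":45},{"ax":0,"ay":0,"az":0,"dx":-28,"dy":-22,"dz":0,"gripper":45},{"ax":0,"ay":0,"az":0,"dx":-28,"dy":-22,"dz":0,"gripper":45},{"ax":0,"ay":0,"az":0,"dx":-28,"dy":-22,"dz":0,"gripper":45},{"ax":0,"ay":0,"az":0,"dx":-28,"dy":-22,"dz":0,"gripper":45},{"ax":0,"ay":0,"az":0,"dx":-28,"dy":-22,"dz":0,"gripper":45},{"ax":0,"ay":0,"az":0,"dx":-28,"dy":-22,"dz":0,"gripper":45},{"ax":0,"ay":0,"az":0,"dx":-28,"dy":-22,"dz":0,"gripper":45}]'
python3 -m inch '[{"ax":0,"ay":0,"az":0,"dx":-28,"dy":-22,"dz":0,"gripper":45},{"ax":0,"ay":0,"az":0,"dx":-28,"dy":-22,"dz":0,"gripper":45},{"ax":0,"ay":0,"az":0,"dx":-28,"dy":-22,"dz":0,"gripper":45},{"ax":0,"ay":0,"az":0,"dx":-28,"dy":-22,"dz":0,"gripper":45},{"ax":0,"ay":0,"az":0,"dx":-28,"dy":-22,"dz":0,"gripper":45},{"ax":0,"ay":0,"az":0,"dx":-28,"dy":-22,"dz":0,"gripper":45},{"ax":0,"ay":0,"az":0,"dx":-28,"dy":-22,"dz":0,"gripper":45},{"ax":0,"ay":0,"az":0,"dx":-26,"dy":-20,"dz":0,"gripper":45}]'
python3 -m inch '[{"ax":0,"ay":0,"az":0,"dx":0,"dy":0,"dz":0,"gripper":45},{"ax":0,"ay":0,"az":0,"dx":0,"dy":0,"dz":0,"gripper":45}]'
python3 -c "
from h import *
need(.503,-.356,.2,22.2); snap('wrist','w9')"
```

```text
time: 16.1
position: [0.5809, -0.0856, 0.1989]
tool_rot: [0.557, 0.831, -0.0, -0.002]
ft_force: [0.3, -0.1, 0.6]
grip_width: 0.0393
time: 16.9
position: [0.5046, -0.3569, 0.1987]
tool_rot: [0.557, 0.831, 0.0, -0.002]
ft_force: [0.9, 0.9, 0.4]
grip_width: 0.039
time: 17.1
position: [0.505, -0.3559, 0.1989]
tool_rot: [0.558, 0.83, 0.001, -0.002]
ft_force: [-0.2, 0.1, -0.2]
grip_width: 0.0391
q6 -1.18 alt az -3.141
t 17.1 pos [ 0.505  -0.3559  0.1989] ydeg 22.2 tilt z [-0.0023  0.003  -1.    ] az 0.001 shift [ 0.7 -1.9 -1.1] w 0.0391 f [-0.2  0.1 -0.2]
```

View pics/w9.png

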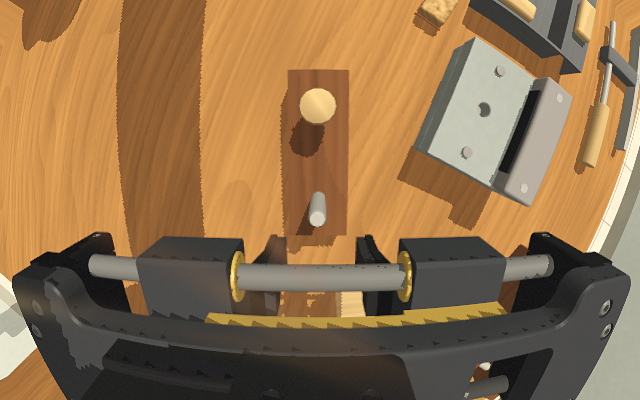

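The steel punch, top at (317,219), lies in line between the fingers. The bradawl is at (318,106), well away in x, and the hole is at (484,110).

```bash
python3 -c "
from h import *
c=load('w9'); print(atz(c,[(317,219)],.126,True),atz(c,[(318,195)],.06,True),'hole',atz(c,[(484,110)],.06,True),'keys',atz(c,[(501,71),(467,153)],.064,True).mean(0))
need(.503,-.356,.071,22.2)
"
```

```text
[[ 0.50329806 -0.35811564  0.126     ]] [[ 0.50181118 -0.35412035  0.06      ]] hole [[ 0.62774595 -0.20190954  0.06      ]] keys [ 0.62759172 -0.20303432  0.064     ]
q6 -1.18 alt az -3.14
t 17.15 pos [ 0.5054 -0.355   0.1991] ydeg 22.3 tilt z [-0.0022  0.0029 -1.    ] az 0.002 shift [ -0.5  -2.4 128.1] w 0.0389 f [ 1.1  0.4 -0.1]
```

```bash
python3 -m inch '[{"ax":0,"ay":0,"az":0,"dx":0,"dy":-2,"dz":30,"gripper":45},{"ax":0,"ay":0,"az":0,"dx":0,"dy":0,"dz":30,"gripper":45},{"ax":0,"ay":0,"az":0,"dx":0,"dy":0,"dz":30,"gripper":45},{"ax":0,"ay":0,"az":0,"dx":0,"dy":0,"dz":25,"gripper":45},{"ax":0,"ay":0,"az":0,"dx":0,"dy":0,"dz":13,"gripper":45},{"ax":0,"ay":0,"az":0,"dx":0,"dy":0,"dz":0,"gripper":45}]'
python3 -m inch '[{"ax":0,"ay":0,"az":0,"dx":0,"dy":0,"dz":0,"gripper":5},{"ax":0,"ay":0,"az":0,"dx":0,"dy":0,"dz":0,"gripper":5},{"ax":0,"ay":0,"az":0,"dx":0,"dy":0,"dz":0,"gripper":5},{"ax":0,"ay":0,"az":0,"dx":0,"dy":0,"dz":0,"gripper":5},{"ax":0,"ay":0,"az":0,"dx":0,"dy":0,"dz":0,"gripper":5}]' 50
python3 -c "
from h import *
need(.503,-.3565,.19,22.2);snap('wrist','w10')
"
```

```text
time: 17.75
position: [0.5035, -0.3545, 0.0705]
tool_rot: [0.556, 0.831, 0.001, -0.003]
ft_force: [-0.1, -0.0, -0.1]
grip_width: 0.0393
time: 18.25
position: [0.5042, -0.3576, 0.0736]
tool_rot: [0.557, 0.831, -0.001, 0.0]
ft_force: [-3.0, 0.4, 4.3]
grip_width: 0.0138
q6 -1.19 alt az -3.139
t 18.25 pos [ 0.5042 -0.3576  0.0736] ydeg 22.4 tilt z [ 2.0e-04 -1.5e-03 -1.0e+00] az 0.003 shift [   1.3   -0.8 -116.4] w 0.0138 f [-3.   0.4  4.3]
```

View pics/w10.png

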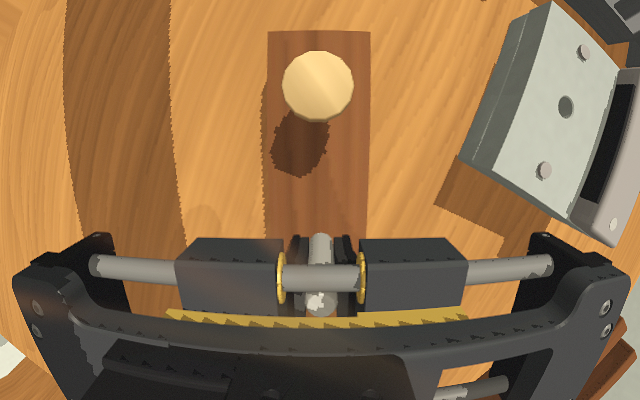

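The punch is gripped between the pads at (320,245). Next is a straight lift.

```bash
python3 -m inch '[{"ax":0,"ay":0,"az":0,"dx":0,"dy":0,"dz":-15,"gripper":5},{"ax":0,"ay":0,"az":0,"dx":0,"dy":0,"dz":-20,"gripper":5},{"ax":0,"ay":0,"az":0,"dx":0,"dy":0,"dz":-20,"gripper":5},{"ax":0,"ay":0,"az":0,"dx":0,"dy":0,"dz":-25,"gripper":5},{"ax":0,"ay":0,"az":0,"dx":0,"dy":0,"dz":-20,"gripper":5},{"ax":0,"ay":0,"az":0,"dx":0,"dy":0,"dz":0,"gripper":5}]'
python3 -c "
from h import *
need(.628,-.2015,.17,22.2);snap('scene','sc3'); crop('scene0',0,0,10,10,1,'junk'); crop('sc3',120,110,300,260,4.4,'c10')
"
```

```text
time: 18.9
position: [0.5062, -0.3581, 0.1762]
tool_rot: [0.557, 0.831, -0.0, 0.004]
ft_force: [0.5, -1.0, -1.5]
grip_width: 0.0134
q6 -1.19 alt az -3.139
t 18.9 pos [ 0.5062 -0.3581  0.1762] ydeg 22.3 tilt z [ 0.0056 -0.0045 -1.    ] az 0.002 shift [ 99.  172.    6.2] w 0.0134 f [ 0.5 -1.  -1.5]
```

View pics/c10.png

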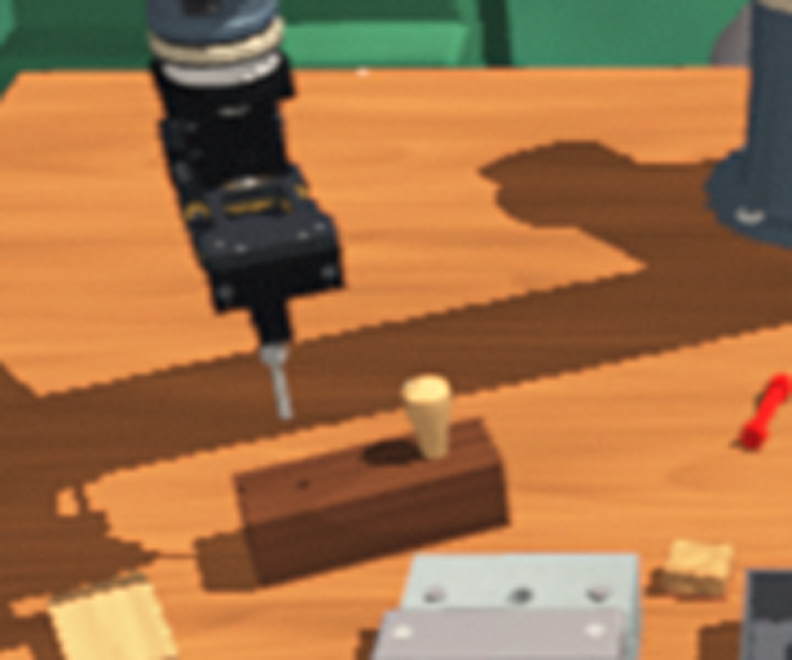

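The punch is out of the rack with its tip at (287,415), hanging straight.

```bash
python3 -m inch '[{"ax":0,"ay":0,"az":0,"dx":12,"dy":21,"dz":0,"gripper":5},{"ax":0,"ay":0,"az":0,"dx":13,"dy":22,"dz":0,"gripper":5},{"ax":0,"ay":0,"az":0,"dx":13,"dy":22,"dz":0,"gripper":5},{"ax":0,"ay":0,"az":0,"dx":13,"dy":22,"dz":0,"gripper":5},{"ax":0,"ay":0,"az":0,"dx":12,"dy":22,"dz":0,"gripper":5},{"ax":0,"ay":0,"az":0,"dx":12,"dy":21,"dz":0,"gripper":5},{"ax":0,"ay":0,"az":0,"dx":12,"dy":21,"dz":0,"gripper":5},{"ax":0,"ay":0,"az":0,"dx":12,"dy":21,"dz":0,"gripper":5}]'
python3 -m inch '[{"ax":0,"ay":0,"az":0,"dx":0,"dy":0,"dz":0,"gripper":5},{"ax":0,"ay":0,"az":0,"dx":0,"dy":0,"dz":0,"gripper":5},{"ax":0,"ay":0,"az":0,"dx":0,"dy":0,"dz":0,"gripper":5}]'
python3 -c "
from h import *
need(.628,-.2015,.17,22.2);snap('wrist','w11');snap('scene','sc4'); crop('sc4',160,150,310,290,4,'c11')
need(.628,-.2015,.17,22.2)
"
```

```text
time: 19.75
position: [0.6253, -0.1983, 0.1706]
tool_rot: [0.557, 0.831, 0.0, -0.002]
ft_force: [-0.0, 0.2, -1.7]
grip_width: 0.0136
time: 20.05
position: [0.6247, -0.2003, 0.1715]
tool_rot: [0.557, 0.831, -0.0, -0.001]
ft_force: [-0.6, -0.2, -1.9]
grip_width: 0.0139
q6 -0.87 alt az -3.14
t 20.05 pos [ 0.6247 -0.2003  0.1715] ydeg 22.3 tilt z [-2.1e-03  6.0e-04 -1.0e+00] az 0.002 shift [-2.4  2.6  1.5] w 0.0139 f [-0.6 -0.2 -1.9]
q6 -0.87 alt az -3.14
t 20.15 pos [ 0.625  -0.2008  0.1721] ydeg 22.3 tilt z [-1.e-03  3.e-04 -1.e+00] az 0.001 shift [-1.8  2.5  2.1] w 0.0138 f [ 0.   0.8 -1.1]
```

View pics/w11.png

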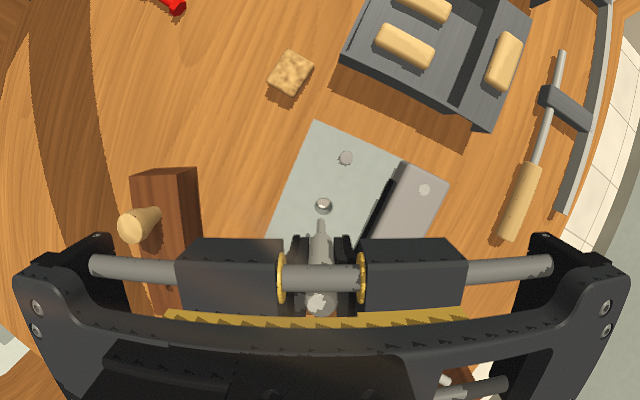

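View pics/c11.png

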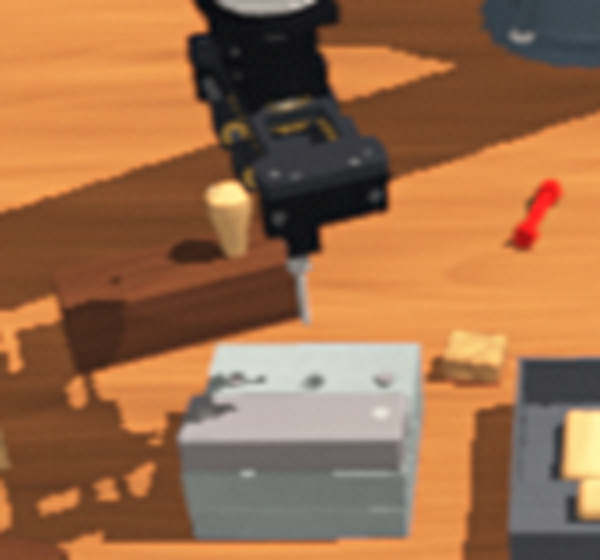

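The hole is at wrist pixel (323,205), with the pin tip near (320,222) above it. I'll measure both.

```bash
python3 -c "
from h import *
c=load('w11'); print('hole',atz(c,[(323,205)],.06,True),'tip',atz(c,[(320,221)],.108,True))
s=load('sc4'); q=unc([(307,321),(313,381)],160,150,4); print('tip',atz(s,q[:1],.108),'hole',atz(s,q[1:],.06))
need(.628,-.2015,.125,22.2)
crop('w11',280,180,360,240,9,'c12')
"
```

```text
hole [[ 0.62719384 -0.19975704  0.06      ]] tip [[ 0.62477747 -0.20050875  0.108     ]]
tip [[ 0.62626513 -0.19949911  0.108     ]] hole [[ 0.63054239 -0.19946184  0.06      ]]
q6 -0.87 alt az -3.14
t 20.15 pos [ 0.625  -0.2008  0.1721] ydeg 22.3 tilt z [-1.e-03  3.e-04 -1.e+00] az 0.001 shift [-1.9  2.6 47.1] w 0.0138 f [ 0.   0.8 -1.1]
```

View pics/c12.png

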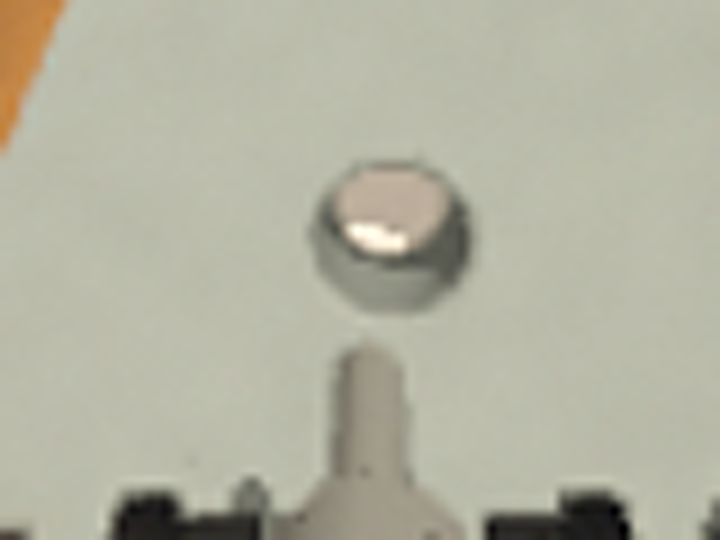

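```bash
python3 -m inch '[{"ax":0,"ay":0,"az":0,"dx":-1,"dy":3,"dz":0,"gripper":5},{"ax":0,"ay":0,"az":0,"dx":0,"dy":0,"dz":20,"gripper":5},{"ax":0,"ay":0,"az":0,"dx":0,"dy":0,"dz":20,"gripper":5},{"ax":0,"ay":0,"az":0,"dx":0,"dy":0,"dz":0,"gripper":5},{"ax":0,"ay":0,"az":0,"dx":0,"dy":0,"dz":0,"gripper":5}]'
python3 -c "
from h import *
need(.628,-.2005,.125,22.2);snap('wrist','w13');crop('w13',280,170,360,240,8,'c13');snap('scene','sc5');crop('sc5',200,200,280,260,9,'c14')
need(.628,-.2005,.125,22.2)
"
```

```text
time: 20.65
position: [0.6288, -0.2001, 0.1325]
tool_rot: [0.557, 0.831, -0.0, -0.0]
ft_force: [0.8, 0.6, -0.3]
grip_width: 0.0131
q6 -0.87 alt az -3.14
t 20.65 pos [ 0.6288 -0.2001  0.1325] ydeg 22.3 tilt z [-4.e-04  2.e-04 -1.e+00] az 0.002 shift [-0.  -0.9  7.5] w 0.0131 f [ 0.8  0.6 -0.3]
q6 -0.87 alt az -3.139
t 20.75 pos [ 0.6297 -0.2004  0.1338] ydeg 22.3 tilt z [ 0.0021 -0.0011 -1.    ] az 0.002 shift [ 0.6 -1.7  8.8] w 0.0134 f [ 0.9 -0.1 -1.7]
```

View pics/c13.png

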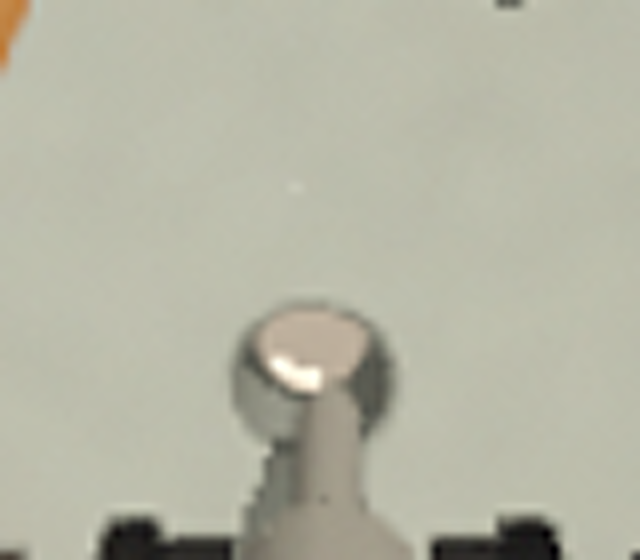

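View pics/c14.png

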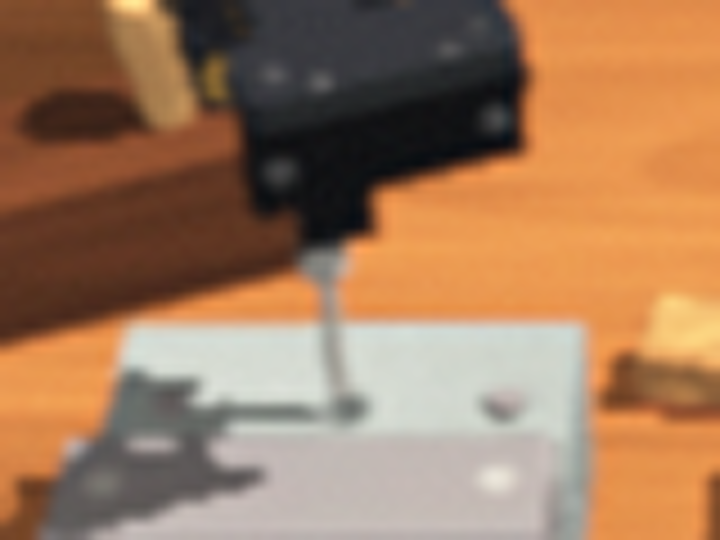

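The tip is over the hole, about 2 mm to the right (tip at (333,395), hole centre (313,375) in c13). I'll correct dy by -1.7 mm and go down in steps.

```bash
python3 -m inch '[{"ax":0,"ay":0,"az":0,"dx":0,"dy":-1.7,"dz":0,"gripper":5},{"ax":0,"ay":0,"az":0,"dx":0,"dy":0,"dz":8,"gripper":5},{"ax":0,"ay":0,"az":0,"dx":0,"dy":0,"dz":8,"gripper":5},{"ax":0,"ay":0,"az":0,"dx":0,"dy":0,"dz":6,"gripper":5},{"ax":0,"ay":0,"az":0,"dx":0,"dy":0,"dz":0,"gripper":5},{"ax":0,"ay":0,"az":0,"dx":0,"dy":0,"dz":0,"gripper":5}]'
python3 -c "
from h import *
need(.628,-.2005,.0975,22.2);snap('wrist','w15');crop('w15',280,170,360,240,8,'c15')
need(.628,-.2005,.0975,22.2)
"
```

```text
time: 21.35
position: [0.6272, -0.2003, 0.11]
tool_rot: [0.557, 0.831, -0.0, -0.0]
ft_force: [0.8, 0.3, -1.7]
grip_width: 0.0139
q6 -0.87 alt az -3.139
t 21.35 pos [ 0.6272 -0.2003  0.11  ] ydeg 22.3 tilt z [-8.e-04  4.e-04 -1.e+00] az 0.003 shift [-0.5  0.7 12.5] w 0.0139 f [ 0.8  0.3 -1.7]
q6 -0.87 alt az -3.139
t 21.4 pos [ 0.6275 -0.2004  0.1104] ydeg 22.3 tilt z [-0.  0. -1.] az 0.003 shift [-0.3  0.5 12.9] w 0.0139 f [-0.2  0.4 -1.5]
```

View pics/c15.png

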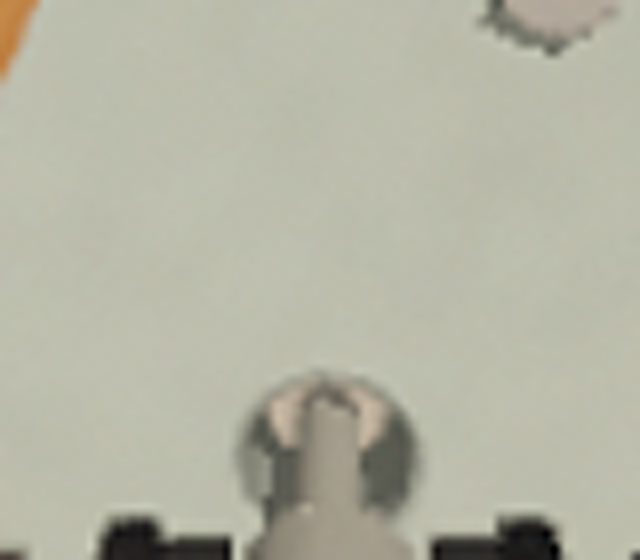

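The pin is in the hole and centred at (330,430), with no side force. Now I'll press in steps.

```bash
for i in 1; do python3 -m inch '[{"ax":0,"ay":0,"az":0,"dx":0,"dy":0,"dz":4,"gripper":5},{"ax":0,"ay":0,"az":0,"dx":0,"dy":0,"dz":3,"gripper":5},{"ax":0,"ay":0,"az":0,"dx":0,"dy":0,"dz":0,"gripper":5}]' 60; done
python3 -m inch '[{"ax":0,"ay":0,"az":0,"dx":0,"dy":0,"dz":2,"gripper":5},{"ax":0,"ay":0,"az":0,"dx":0,"dy":0,"dz":0,"gripper":5},{"ax":0,"ay":0,"az":0,"dx":0,"dy":0,"dz":0,"gripper":5}]'
python3 -m inch '[{"ax":0,"ay":0,"az":0,"dx":0,"dy":0,"dz":2,"gripper":5},{"ax":0,"ay":0,"az":0,"dx":0,"dy":0,"dz":0,"gripper":5},{"ax":0,"ay":0,"az":0,"dx":0,"dy":0,"dz":0,"gripper":5}]'
python3 -m inch '[{"ax":0,"ay":0,"az":0,"dx":0,"dy":0,"dz":1,"gripper":5},{"ax":0,"ay":0,"az":0,"dx":0,"dy":0,"dz":0,"gripper":5},{"ax":0,"ay":0,"az":0,"dx":0,"dy":0,"dz":0,"gripper":5}]'
```

```text
time: 21.7
position: [0.6278, -0.2006, 0.1037]
tool_rot: [0.557, 0.831, 0.0, 0.001]
ft_force: [1.0, -1.2, 0.9]
grip_width: 0.0134
time: 22.0
position: [0.6278, -0.2006, 0.102]
tool_rot: [0.557, 0.831, 0.0, 0.001]
ft_force: [-0.3, -0.3, 2.1]
grip_width: 0.0138
time: 22.3
position: [0.6278, -0.2006, 0.0999]
tool_rot: [0.557, 0.831, 0.0, 0.001]
ft_force: [0.8, -0.2, 3.5]
grip_width: 0.0138
time: 22.6
position: [0.6278, -0.2006, 0.0994]
tool_rot: [0.557, 0.831, 0.0, 0.001]
ft_force: [-0.5, 0.6, 5.9]
grip_width: 0.0135
```

```bash
python3 -m inch '[{"ax":0,"ay":0,"az":0,"dx":0,"dy":0,"dz":1,"gripper":5},{"ax":0,"ay":0,"az":0,"dx":0,"dy":0,"dz":0,"gripper":5},{"ax":0,"ay":0,"az":0,"dx":0,"dy":0,"dz":0,"gripper":5}]'
python3 -m inch '[{"ax":0,"ay":0,"az":0,"dx":0,"dy":0,"dz":1,"gripper":5},{"ax":0,"ay":0,"az":0,"dx":0,"dy":0,"dz":0,"gripper":5},{"ax":0,"ay":0,"az":0,"dx":0,"dy":0,"dz":0,"gripper":5}]'
```

```text
time: 22.9
position: [0.6279, -0.2007, 0.0992]
tool_rot: [0.557, 0.831, 0.0, 0.001]
ft_force: [-1.4, -0.1, 9.1]
grip_width: 0.0134
time: 23.2
position: [0.628, -0.2007, 0.0991]
tool_rot: [0.557, 0.831, 0.0, 0.001]
ft_force: [-2.5, 0.5, 13.6]
grip_width: 0.0135
```

Force rose to 13.6 N while z stopped at 0.099, which is the button's stop. I'll do a hold check and a final look.

```bash
python3 -m inch '[{"ax":0,"ay":0,"az":0,"dx":0,"dy":0,"dz":0,"gripper":5},{"ax":0,"ay":0,"az":0,"dx":0,"dy":0,"dz":0,"gripper":5},{"ax":0,"ay":0,"az":0,"dx":0,"dy":0,"dz":0,"gripper":5},{"ax":0,"ay":0,"az":0,"dx":0,"dy":0,"dz":0,"gripper":5},{"ax":0,"ay":0,"az":0,"dx":0,"dy":0,"dz":0,"gripper":5},{"ax":0,"ay":0,"az":0,"dx":0,"dy":0,"dz":0,"gripper":5},{"ax":0,"ay":0,"az":0,"dx":0,"dy":0,"dz":0,"gripper":5},{"ax":0,"ay":0,"az":0,"dx":0,"dy":0,"dz":0,"gripper":5}]'
python3 -c "
from h import *
snap('wrist','w16');snap('scene','sc6')
"
```

```text
time: 24.0
position: [0.628, -0.2007, 0.0991]
tool_rot: [0.557, 0.831, 0.0, 0.001]
ft_force: [-1.5, 0.8, 14.1]
grip_width: 0.0136
```

View pics/w16.png

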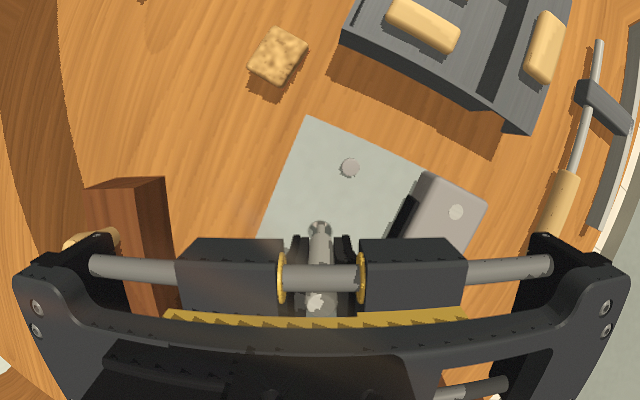

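View pics/sc6.png

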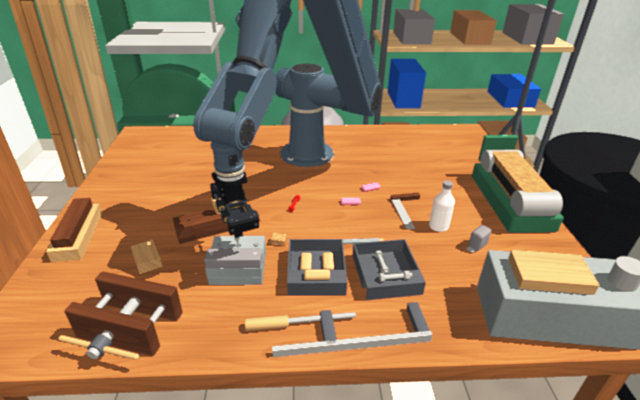

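The pin is in the hole at wrist pixel (320,228). The fittings are in their bins, tenons at (317,262) and bolt at (393,265) in the scene view, and the bystanders are unmoved. Handing in.

```bash
python3 -c "
from rig import robot
print(robot.hand_in()); o=robot.get_obs(); print(o['time'],o['position'],o['ft_force'],o['grip_width'])"
```

```text
the job is handed in; nothing more can be done
None
the job is handed in; nothing more can be done
```

I put both pale tenons in the tenon bin and the grey bolt in the bolt bin. I then took the steel punch from the rack and pressed its pin through the counter hole onto the zero button. The job was handed in at about 24 s, still gripping the punch and holding the button down.

- **Button:** the tool stopped at z = 0.099 m while the force kept rising to about 14 N, against a 5 N spring. It held steady for 0.8 s. I judged "fully down" from that force and the stop, because the button's travel can't be read directly. The tool stopped about 1 to 1.5 mm higher than I had calculated, which is within the uncertainty of where the punch sits in the jaws.
- **Fittings and bench:** the last pictures show the tenons and bolt lying in their bins. The pink and red look-alikes, the bradawl and the other things looked to be where they started, judged by eye.
- **Refused commands:** two early moves with missing keys were refused before anything moved. No other check failed.

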